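# Lock the funnel flap shaft with the T-key

### The job

Lock the drop funnel's flap open: swing the red lever upright so that the flat on the shaft squarely faces the lock screw, then take the T-handled hex key from its stand, feel it fully down into the screw's hex socket and tighten clockwise onto the flat, firmly but gently, to about 0.2 N m, without overtightening. Leave the key standing in the screw, released, and leave the cup, canister, flashlight and amber spacer where they are.

Things in the scene. Friction and masses are not known exactly. Their poses are not given: they have to be found in the camera images.
- station: Fixed funnel station, z up: blue lock block (46 x 40 mm, top 92 mm up) with the lock screw on top; galvanised funnel (166 mm across, 97 mm high) centred 125 mm along +y; a 24 mm steel shaft along y through both, axis 60 mm up. Origin: on the worktop under the lock screw.
- shaft (a joint): Turn of the flap shaft (rad) about the station's y. 0: red lever upright, and the milled flat (12 mm wide, 1.5 mm deep) squarely faces the lock screw above it. Negative: lever leans to the station's -x, where it starts; limits +-1.5. Stiff (0.22 N m), stays where it is left.
- lever_grip (a point): Middle of the red lever bar, 68 mm out from the shaft axis. y along the shaft, z out along the lever. The bar is 10 mm thick (along y), 18 mm wide, ends 80 mm out from the axis and stands 78 mm along the station's -y from the lock screw, with 50 mm free on each side.
- screw_floor (a point): Centre of the floor of the lock screw's hex socket, 94 mm above the worktop, on the vertical screw axis; axes as the station's, it does not turn with the screw. The socket is 20.8 mm across flats, 12 mm deep; the screw neither rises nor sinks.
- screw_rim (a point): Centre of the screw's rim, 111 mm up: a tapered entry 5 mm high, 31 mm across at the rim. The screw's turn is NOT measured: at the start two opposite socket corners lie 0 to 0.2 rad clockwise (from above) of the station's x axis. A key bearing lightly (3 to 8 N) sticks about 7 mm above the socket floor and drops the rest when turned to within 0.1 rad of the socket.
- pad_seat (a point): Point on the shaft axis under the screw, 60 mm up. Turned clockwise, the screw runs freely for 0.4 to 1.6 rad (varies, not measured; drag 0.1 N m or less) until its sprung pad meets the flat, then the torque rises about 0.5 N m per rad. Properly tight: 0.15 to 0.25 N m; from 0.3 it may bruise the shaft. On the round it goes tight about 0.4 rad too early. It stays as turned or eases back slightly.
- key: Loose T-handled hex key, 0.2 kg, standing upright in the stand, z up. Origin: centre of the lower end of its shank. Shank: hexagon 20 mm across flats, 75 mm long, the last 5 mm tapering to 14 mm, two opposite corners along x; a round flange 39 mm wide, 38 to 44 mm up it, rests on the stand. On top a yellow cross-bar 96 mm long along x, 24 mm wide along y, 18 mm tall.
- key_bar (a point): Centre of the yellow cross-bar of the key, 84 mm above the lower end of the shank: the place to grasp it, from above, across the 24 mm width. Axes as the key's.
- key_tip (a point): Centre of the lower end face of the key's shank.
- stand: Fixed grey stand block 66 x 66 x 45 mm with one round hole, 25 mm wide and 38 mm deep, in which the key hangs by its flange, tip 7 mm above the worktop, cross-bar 37 mm clear of the block. Origin: underside centre.
- cup: White melamine cup, 78 mm across, 85 mm high, a bystander. Origin: underside centre.
- canister: Brass pneumatic tube canister standing up, 58 mm across, 128 mm high, a bystander. Origin: underside centre.
- flashlight: Knurled steel flashlight standing on its head, 38 mm across, 118 mm high, a bystander. Origin: underside centre.
- spacer: Amber plastic strip spacer lying flat, 28 x 160 x 10 mm, a bystander. Origin: underside centre.
Mind the look-alikes: they are no part of the job. Of the things like the key, leave any that is blue, green or turquoise; of the rest the larger one is meant.

How it is judged:
On the way, in this order (a step that is already met when the one before it is completed fails the run):
1. the shaft is turned so that its flat faces the screw (lever upright within 0.12 rad) (value of joint shaft between -0.12 and 0.12 rad), for 0.2 s.
2. the key is fully down in the screw's hex socket (within 5 mm of its floor) (z of key_tip in the frame of screw_floor below 0.005 m and horizontal distance between key_tip and screw_floor below 0.004 m and angle between key's own z axis and vertical below 0.2 rad), for 0.1 s.
3. the screw is tight on the flat (pad force above 15 N) while the key is in it (all of step 1 and all of step 2 and contact force between pad and shaft above 15 N), for 0.2 s.
At the end, for the whole second after the job is handed in: The lever is upright within 0.12 rad, so the flat faces the screw; the screw still presses on the flat with over 10 N (having been tightened to over 15 N); the key stands at rest in the screw, tip within 5 mm of the socket floor and 4 mm of the axis, leaning under 0.2 rad (all of step 1 and all of step 2 and contact force between pad and shaft above 10 N and linear speed of key below 0.02 m/s and velocity of joint shaft below 0.05 rad/s); the robot touches nothing.
It fails at once if the screw is overtightened (pad on shaft above 120 N, about 0.3 N m or more) (contact force between pad and shaft above 120 N).
It fails at once if the fingers turn or push the screw itself (contact force between the fingers and screw above 4 N).
It fails at once if the cup, canister, flashlight or spacer is shoved more than 30 mm or knocked over (distance of any of cup, canister, flashlight, spacer from where it was at the start of the episode above 0.03 m or angle between any of cup, canister, flashlight, spacer's own z axis and vertical above 0.5 rad).
It also fails if it takes over 72 s, if anything falls off the work surface, if the arm or the gripper's body presses on something with over 40 N, if the wrist force passes 120 N, or if a joint passes its speed limit or range.

### The arm

A 6-joint arm with a two-finger parallel gripper is mounted at the origin on the work surface. World frame = base frame: x ahead of the robot, y to its left, z up, the work surface at z = 0. Lengths are in m, angles in rad, forces in N, time in s.
With the tool pointing down it reaches from about 0.3 to 0.825 m from the base axis. Payload 5.4 kg.
Tool frame: the origin (TCP) lies at the very end of the fingers, on their centre line; the grasp point (between the pads) lies 19 mm behind it; z points along the fingers, x is the direction in which the jaws open and shut, and the axes are right-handed (so a half turn about z gives the same grasp; the last joint's range is limited). The gripper opens to 92 mm and grips with 3 to 60 N. Pads are 20 mm wide; open, the fingers measure 128 mm over their backs; the gripper's body (75 mm by 189 mm) begins 69 mm behind the grasp point.
Start: joints at [1.106, 0.158, 1.597, -0, 1.386, -0.21], TCP at [0.145, 0.556, 0.215] pointing down, gripper open.
Joint ranges: [-2.91, 2.91], [-0.94, 2.29], [0.18, 2.7], [-1.29, 4.43], [0.17, 2.64], [-3, 3]. Speed limits (rad/s): [2.57, 2.57, 3.14, 3.14, 3.14, 3.14].

### API

Orientations are given as a rotation vector (axis times angle).
In Python, from workcell import bot gives the robot as it stands. Calls block until the motion is done:
- bot.goto(position, orientation): joint-space move of the TCP to a pose.
- bot.line_to(position, rot=None, max_speed=0.15): straight line of the TCP; rot=None keeps the orientation; max_speed is the mean speed in m/s.
- bot.set_joints(angles): joint-space move.
- bot.set_gripper(opening, newtons=None): opening from 0.0 (shut) to 1.0 (fully open); newtons is the grip in N (None keeps the last); returns when the fingers have stopped.
- bot.hold(seconds).
- bot.inverse_kinematics(position, orientation): joint angles nearest the present ones, or None.
- bot.read_camera(name): name is "scene" or "side" or "wrist"; returns a dict with "pixels" (420x560x3 uint8, blue, green, red), "fx", "fy", "cx", "cy" (pixels), "k1" (the pictures are not rectified: a ray, as slopes to the right and down, at radius r is drawn at 1 + k1 r^2 times it, then the intrinsics apply), "R" (3x3) and "t" (3): a world point X has camera coordinates R X + t. Camera axes: x right, y down, z forward; pixel columns grow to the right and rows downward; lengths in m; the calibration is good to about 2 mm. A picture is of the moment at which its call begins. There is no depth.
A pose or a line that the arm cannot do raises bot.MotionError and nothing moves.
- bot.job_done(): hands the job in, once; it reports no verdict.
Readings, each from a call of its own:
- bot.current_clock(): time.
- bot.current_joints(): joint angles.
- bot.current_joint_vel(): joint speeds.
- bot.current_effort(): joint torques, N m.
- bot.current_ee_pos(): TCP position.
- bot.current_tool_rot(): TCP orientation.
- bot.current_contact_force(): force on the tool from outside, world axes, zero at the start.
- bot.current_ft_torque(): the same for the moment, N m.
- bot.current_opening(): opening from 0.0 (shut) to 1.0 (fully open).
Only numpy, scipy, OpenCV 4.12 (cv2) and the standard library are available. Lean on these libraries where they do the work, as an engineer would, in place of code of your own. Each camera call takes 0.05 s, during which the arm holds its last target. There are 200 camera calls.

## Working session

There is one attempt and no reset: what is moved stays moved. The work goes in short steps, each a Python script; the robot and the scene stay as the last script left them, time stands still between calls to the robot, and variables do not carry over. Pictures are saved under pics/ and viewed, about 8 in all and at most 12, crops included, and the job is handed in when it is done.

```bash
ls; mkdir -p pics; cat > h.py <<'E'
import numpy as np, cv2
from workcell import bot
from scipy.spatial.transform import Rotation as Ro
def cam(n,save=None):
    c=bot.read_camera(n)
    if save: cv2.imwrite('pics/'+save+'.png',c['pixels'])
    return c
def ray(c,u,v):
    d=np.array([(u-c['cx'])/c['fx'],(v-c['cy'])/c['fy']]);s=d.copy()
    for _ in range(20): s=d/(1+c['k1']*(s@s))
    R=np.array(c['R']);t=np.array(c['t'])
    w=R.T@np.array([s[0],s[1],1]);return -R.T@t,w
def plane(c,u,v,z):
    o,w=ray(c,u,v);return o+w*(z-o[2])/w[2]
def proj(c,X):
    p=np.array(c['R'])@np.array(X)+np.array(c['t']);s=p[:2]/p[2];s=s*(1+c['k1']*(s@s))
    return np.array([c['fx']*s[0]+c['cx'],c['fy']*s[1]+c['cy']])
def tri(c1,p1,c2,p2):
    o1,w1=ray(c1,*p1);o2,w2=ray(c2,*p2)
    a=np.linalg.lstsq(np.c_[w1,-w2],o2-o1,rcond=None)[0]
    A=o1+a[0]*w1;B=o2+a[1]*w2
    return (A+B)/2,np.linalg.norm(A-B)
def down(yaw): # jaw axis x at angle yaw, z down
    c,s=np.cos(yaw),np.sin(yaw)
    return Ro.from_matrix(np.array([[c,s,0],[s,-c,0],[0,0,-1]])).as_rotvec()
E
python3 - <<'E'
from h import *
import pickle
a=[cam(n) for n in('scene','side')]
pickle.dump(a,open('c0.pkl','wb'))
for n,c in zip('ab',a):
    cv2.imwrite('pics/%s0.png'%n,cv2.resize(c['pixels'],(800,600)))
    print(-np.array(c['R']).T@np.array(c['t']),c['fx'],c['k1'])
E
```

```text
pics
[1.0179943  0.38460294 0.68429905] 386.80678560798697 -0.08706586077742766
[ 0.40697338 -0.82012246  0.79572509] 431.62641105203204 -0.12157978191815176
```

View pics/a0.png

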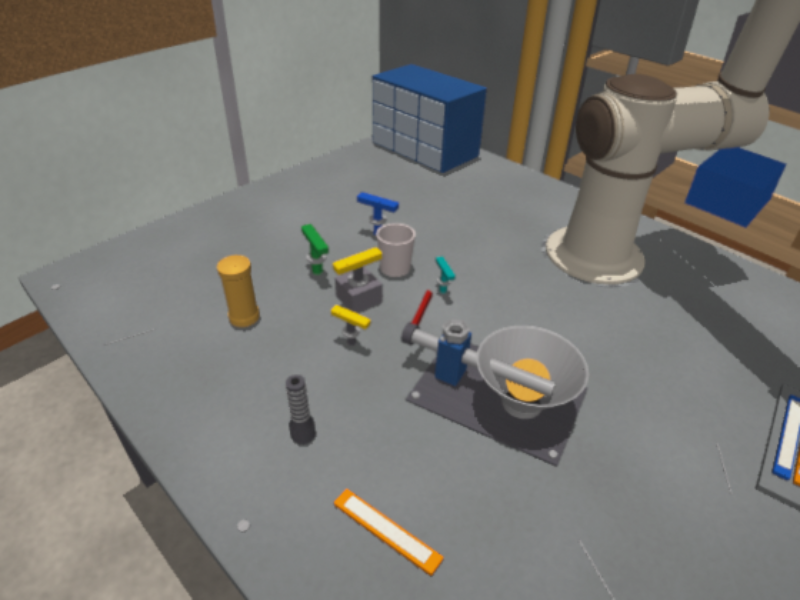

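View pics/b0.png

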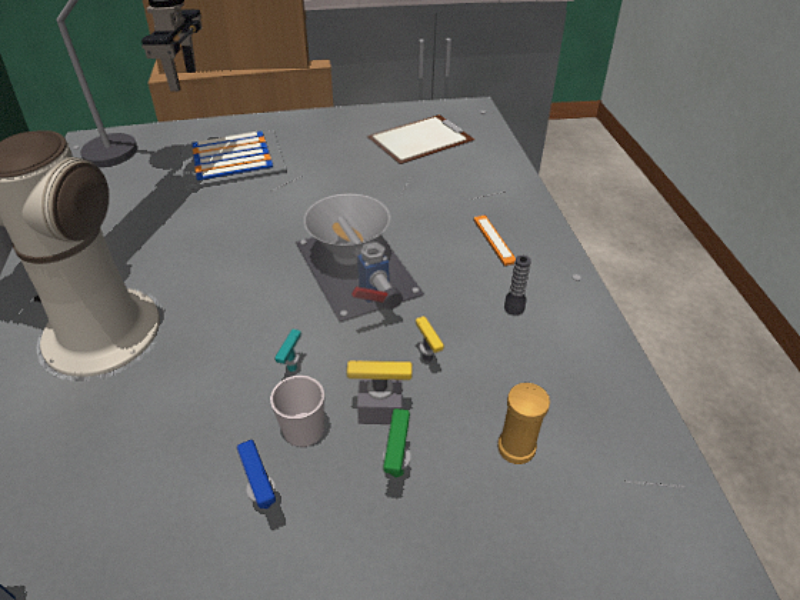

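Scene picture (800-px scale): yellow bar in the stand at (357,262), small yellow one at (350,317), blue (378,202), green (315,238), turquoise (445,267); station screw at (456,330), red lever at (422,308). Side picture: large yellow (380,370), small yellow (430,333), screw (373,250). The yellow one in the stand fits: neither blue, green nor turquoise, and the larger. I'll confirm with an enlarged crop.

```bash
python3 - <<'E'
from h import *
import pickle
a=pickle.load(open('c0.pkl','rb'))
def crop(c,u,v,w,h,W,H): return cv2.resize(c['pixels'][v:v+h,u:u+w],(W,H),interpolation=cv2.INTER_CUBIC)
A,B=a
m=np.hstack([crop(A,225,155,200,170,400,340),crop(B,190,120,120,180//120*120 if 0 else 102,400,340)])
m2=np.hstack([crop(A,280,210,80,51,400,255),crop(B,230,160,80,51,400,255)])
cv2.imwrite('pics/m1.png',np.vstack([m,m2]))
for n,c in zip(('scene','side'),a):
    hsv=cv2.cvtColor(c['pixels'],cv2.COLOR_BGR2HSV)
    for col,lo,hi in(('yellow',(22,150,90),(32,255,255)),('red',(0,150,60),(6,255,255)),('red2',(174,150,60),(180,255,255))):
        k,l,s,ce=cv2.connectedComponentsWithStats(cv2.inRange(hsv,lo,hi))
        for i in range(1,k):
            if s[i,4]>25:
                pts=np.argwhere(l==i)[:,::-1].astype(np.float32)
                print(n,col,s[i],ce[i].round(1),[np.round(x,1).tolist() for x in cv2.boxPoints(cv2.minAreaRect(pts))])
E
```

```text
scene yellow [233 173  34  19 310] [249.7 182.2] [[232.10000610351562, 183.60000610351562], [264.6000061035156, 172.0], [267.79998779296875, 181.0], [235.39999389648438, 192.60000610351562]]
scene yellow [232 214  27  16 218] [245.1 221.3] [[230.60000610351562, 218.8000030517578], [234.39999389648438, 211.1999969482422], [259.20001220703125, 223.60000610351562], [255.39999389648438, 231.1999969482422]]
scene red [289 204  13  23  95] [295.1 215.1] [[288.29998779296875, 225.1999969482422], [298.5, 203.3000030517578], [302.0, 204.89999389648438], [291.79998779296875, 226.8000030517578]]
side yellow [291 222  19  24 206] [300.4 233.7] [[290.1000061035156, 224.10000610351562], [297.0, 220.0], [310.79998779296875, 242.89999389648438], [303.8999938964844, 247.10000610351562]]
side yellow [243 253  45  13 520] [265.1 258.6] [[243.0, 253.0], [287.0, 253.0], [287.0, 265.0], [243.0, 265.0]]
```

View pics/m1.png

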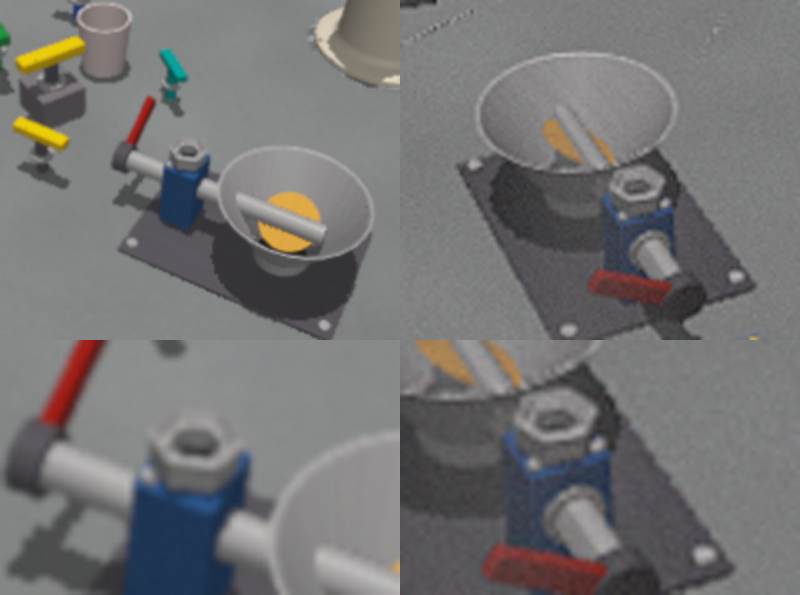

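The crop confirms the large yellow bar in the grey stand at scene (250,182), and the small yellow key apart at (245,221), both in raw pixels. The screw rim is at scene (319.4,230.2) and side (261.4,175.6). The lever leans nearly horizontal towards the robot.

```bash
python3 - <<'E'
from h import *
import pickle
A,B=pickle.load(open('c0.pkl','rb'))
print('rim',tri(A,(319.4,230.2),B,(261.4,175.6)),plane(A,319.4,230.2,.111),plane(B,261.4,175.6,.111))
print('keybar',tri(A,(249.7,182.2),B,(265.1,258.6)))
for z in(.091,.1):print(plane(A,249.7,182.2,z),plane(B,265.1,258.6,z))
# bar long edge: top edge in side far edge
for p in((243,253.5),(287,253.5)):print('side top far edge',plane(B,*p,.1))
for p in((232.1,183.6),(264.6,172.)):print('scene top far edge',plane(A,*p,.1))
P=[plane(B,*p,.006)[:2] for p in((212.5,169.2),(240.4,219),(291.1,202.8))]
for d in(P[0]-P[1],P[2]-P[1]):print('plate',P[0],np.linalg.norm(d),np.degrees(np.arctan2(d[1],d[0])))
fl=[plane(B,190+u/3.3333,120+v/3.3333,.097) for u,v in((77,108),(277,108),(180,54),(172,170))]
print('funnel',np.round(fl,4))
fa=[plane(A,225+u/2,155+v/2,.097) for u,v in((219,190),(373,215),(285,148),(300,256))]
print('funnelA',np.round(fa,4))
print('lever red',plane(A,300.2,204.1,.07),plane(A,290,226,.07))
E
```

```text
rim (array([0.50306828, 0.01454817, 0.10705157]), np.float64(0.0009483558023925902)) [0.5060397  0.01715929 0.111     ] [0.50286233 0.00931271 0.111     ]
keybar (array([ 0.47725005, -0.24185308,  0.09200037]), np.float64(0.002570988845484777))
[ 0.47776224 -0.24309951  0.091     ] [ 0.47630071 -0.240142    0.091     ]
[ 0.48595725 -0.23357763  0.1       ] [ 0.47541534 -0.2475489   0.1       ]
side top far edge [ 0.43149385 -0.22637042  0.1       ]
side top far edge [ 0.52284885 -0.24126528  0.1       ]
scene top far edge [ 0.5226939 -0.260357   0.1      ]
scene top far edge [ 0.42591081 -0.24081839  0.1       ]
plate [0.38002471 0.18881362] 0.2263485780498909 105.47492879378518
plate [0.38002471 0.18881362] 0.14581483649190288 15.66003257394998
funnel [[0.3885 0.1458 0.097 ]
 [0.5495 0.1196 0.097 ]
 [0.4795 0.2095 0.097 ]
 [0.457  0.0529 0.097 ]]
funnelA [[0.5179 0.0707 0.097 ]
 [0.4312 0.2063 0.097 ]
 [0.4119 0.0818 0.097 ]
 [0.5317 0.1832 0.097 ]]
lever red [ 0.42981337 -0.1061497   0.07      ] [ 0.50841366 -0.06717413  0.07      ]
```

```bash
cat >> h.py <<'E'
YAW=np.radians(15.5); S=np.array([.503,.0125])
def st(x,y,z,S=S,yaw=YAW): return np.array([S[0]+x*np.cos(yaw)-y*np.sin(yaw),S[1]+x*np.sin(yaw)+y*np.cos(yaw),z])
E
python3 - <<'E'
from h import *
import pickle
A,B=pickle.load(open('c0.pkl','rb'))
n=st(0,1,0)-st(0,0,0); 
for c,p in((A,(295.1,215.1)),(A,(300,204)),(A,(290,226)),(B,(230+(535-400)/5,160+(571-340)/5)),(B,(230+(488-400)/5,160+(565-340)/5))):
    o,w=ray(c,*p); P0=st(0,-.078+(.005 if c is A else 0),0)
    X=o+w*((P0-o)@n)/(w@n); xs=(X-P0)@(st(1,0,0)-st(0,0,0)); print('lever xs',xs,'z',X[2],'ang',np.arctan2(xs,X[2]-.06),'r',np.hypot(xs,X[2]-.06))
g=plane(A,.7*315,.7*238,.1); print('green',g, plane(B,.7*398,.7*440,.1))
print(bot.current_clock(),bot.current_tool_rot())
for nm,P,yw in(('lever',st(0,-.078,.13),YAW+np.pi/2),('key',[.477,-.242,.08],np.radians(79.6)),('screw',st(0,0,.16),YAW+np.pi/2),('look',st(-.03,-.04,.3),YAW+np.pi/2)):
    for k in(0,np.pi):
        q=bot.inverse_kinematics(P,down(yw-k)); print(nm,k,None if q is None else np.round(q,2))
q=bot.inverse_kinematics(st(0,0,.16),down(YAW+np.pi/2-.3));print(q)
E
```

```text
lever xs -0.029582499337028435 z 0.09628072780183361 ang -0.6840475551652311 r 0.04681255682886837
lever xs -0.052915689130630335 z 0.11349041657929526 ang -0.7799969521045217 r 0.07524157641886602
lever xs -0.005394157426562153 z 0.08072505113786899 ang -0.2546231313095167 r 0.021415524252509446
lever xs -0.04515132214387256 z 0.08786489837591582 ang -1.0178657317759787 r 0.0530574636864586
lever xs -0.06862350538404824 z 0.10102958412294194 ang -1.031926773384526 r 0.07995381332054192
green [ 0.49468399 -0.34325599  0.1       ] [ 0.48336475 -0.37130175  0.1       ]
0.1 [ 2.48509950e+00  1.92073409e+00 -2.33329046e-03]
lever 0 [-0.35  0.12  1.82 -0.    1.21 -2.19]
lever 3.141592653589793 [-0.35  0.12  1.82 -0.    1.21  0.95]
key 0 [-0.7   0.2   1.83 -0.    1.11 -2.08]
key 3.141592653589793 [-0.7   0.2   1.83 -0.    1.11  1.06]
screw 0 [-0.22  0.02  1.86 -0.    1.27 -2.06]
screw 3.141592653589793 [-0.22  0.02  1.86 -0.    1.27  1.08]
look 0 [-0.32 -0.12  1.71 -0.    1.55 -2.16]
look 3.141592653589793 [-0.32 -0.12  1.71 -0.    1.55  0.98]
[-0.21576536  0.02056984  1.8555267   0.          1.26549611 -1.75708773]
```

```bash
python3 - <<'E'
from h import *
import pickle
bot.goto(st(-.03,-.05,.32),down(YAW+np.pi/2))
c=cam('wrist');pickle.dump(c,open('w1.pkl','wb'))
cv2.imwrite('pics/w1.png',cv2.resize(c['pixels'],(800,600),interpolation=cv2.INTER_CUBIC))
print(bot.current_clock(),bot.current_ee_pos(),st(-.03,-.05,.32))
print('cam',-np.array(c['R']).T@np.array(c['t']))
for nm,P in(('rim',st(0,0,.111)),('tip1',st(-.062,-.078,.11)),('plate',st(0,-.078,.06))):print(nm,proj(c,P)/.7)
E
```

```text
2.6333 [ 0.48748062 -0.04310891  0.31986948] [ 0.48745301 -0.04369867  0.32      ]
cam [ 0.42026857 -0.06303011  0.49081429]
rim [458.54226348 300.66911056]
tip1 [358.09005913 221.43687755]
plate [363.3871236  286.17392963]
```

View pics/w1.png

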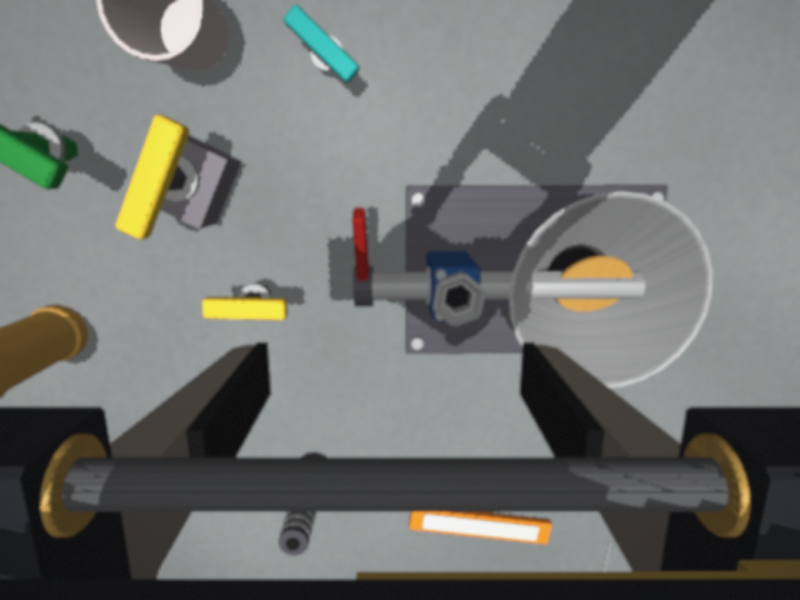

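Wrist view (800-px scale): rim at (458,297), lever from (362,279) to its tip at (359,209), plate screws at (417,199), (657,197) and (417,344), big yellow bar centred at (152,177).

```bash
python3 - <<'E'
from h import *
import pickle
c=pickle.load(open('w1.pkl','rb'))
f=lambda u,v,z:plane(c,u*.7,v*.7,z)
print('rim',f(458,297,.111))
a,b,d=[f(u,v,.006)[:2] for u,v in((417,199),(657,197),(417,344))]
an=lambda v:(np.linalg.norm(v),np.degrees(np.arctan2(v[1],v[0])))
print('y dir',an(b-a),'x dir',an(d-a))
F=[f(u,v,.097)[:2] for u,v in((511,285),(713,282),(620,193),(612,386))];print('funnel',F,(F[0]+F[1])/2,(F[2]+F[3])/2)
R=f(458,297,.111)[:2]
print('lever base',f(362,279,.07),'expect axis pt',st(0,-.078,0,S=R))
n=st(0,1,0)-st(0,0,0);o,w=ray(c,359*.7,209*.7)
P0=st(0,-.078,0,S=R);
# tip outer edge: solve r=.080 along ray
t=np.linspace(.3,.5,4001)[:,None];X=o+w*t;xs=(X-P0)@(st(1,0,0)-st(0,0,0));r=np.hypot(xs,X[:,2]-.06)
i=np.argmin(abs(r-.0805));print('tip',X[i],r[i],xs[i],'ys',(X[i]-st(0,0,0,S=R))@n,'ang',np.arctan2(xs[i],X[i][2]-.06))
hsv=cv2.cvtColor(c['pixels'],cv2.COLOR_BGR2HSV);k,l,s,ce=cv2.connectedComponentsWithStats(cv2.inRange(hsv,(22,150,90),(32,255,255)))
for i in range(1,k):
    if s[i,4]>200:
        p=np.argwhere(l==i)[:,::-1]
        Q=np.array([plane(c,*x,.1)[:2] for x in p]).astype(np.float32)
        print(s[i],cv2.minAreaRect(Q),Q.mean(0))
E
```

```text
rim [0.50026315 0.01120274 0.111     ]
y dir (np.float64(0.22938260555256684), np.float64(105.91952784613835)) x dir (np.float64(0.14651632674878634), np.float64(16.07494209569539))
funnel [array([0.48219835, 0.05238445]), array([0.43624661, 0.20957717]), array([0.39041141, 0.1102855 ]), array([0.54325982, 0.16434762])] [0.45922248 0.13098081] [0.46683561 0.13731656]
lever base [ 0.51560775 -0.06542048  0.07      ] expect axis pt [ 0.52110775 -0.06396043  0.        ]
tip [ 0.46425824 -0.08571475  0.00700221] 0.0805020598606927 -0.060595510894526555 ys -0.08377075576797081 ang -2.289408669561194
[  82   81   49   86 2071] ((0.47625139355659485, -0.2402786761522293), (0.02594861015677452, 0.09385821968317032), 78.79752349853516) [ 0.47447062 -0.24010822]
[142 208  58  16 799] ((0.5572235584259033, -0.15205876529216766), (0.01774420216679573, 0.06633002310991287), 14.116995811462402) [ 0.5572764  -0.15140691]
```

```bash
sed -i 's/^YAW=.*/YAW=np.radians(15.8); S=np.array([.5015,.0115])/' h.py; python3 - <<'E'
from h import *
import pickle
c=pickle.load(open('w1.pkl','rb'))
ex=st(1,0,0)-st(0,0,0);ey=st(0,1,0)-st(0,0,0)
o,w=ray(c,359*.7,209*.7);P0=st(0,-.078,0)
for z in np.arange(.085,.125,.01):
    X=o+w*(z-o[2])/w[2];xs=(X-P0)@ex;print('tip cand z',z,'r',np.hypot(xs,z-.06),'ang',np.arctan2(xs,z-.06),'ys',(X-st(0,0,0))@ey)
th=-.93;r=.066
def P(th): return st(r*np.sin(th),-.078,.06+r*np.cos(th)-.019)
ori=down(YAW+np.pi/2)
bot.set_gripper(.55,15)
a=P(th).copy();a[2]=.19
bot.goto(a,ori);bot.line_to(P(th),max_speed=.12)
print('down',bot.current_contact_force(),bot.current_ee_pos()-P(th))
bot.set_gripper(0,15);print('opening mm',bot.current_opening()*92,bot.current_contact_force())
c=cam('side');cv2.imwrite('pics/s1.png',cv2.resize(c['pixels'][110:260,170:370],(800,600),interpolation=cv2.INTER_CUBIC));print(bot.current_clock())
E
```

```text
tip cand z 0.085 r 0.07257431082584802 ang -1.219117350641386 ys -0.07795169793405189
tip cand z 0.095 r 0.07726194288544283 ang -1.1006638438809748 ys -0.07725297433457205
tip cand z 0.105 r 0.08290296556501163 ang -0.9970250321684263 ys -0.07655425073509221
tip cand z 0.11499999999999999 r 0.0893169202053398 ang -0.9074147264300064 ys -0.07585552713561237
down [ 0.33550923 -0.40762259 -0.07949243] [ 0.00079126 -0.00030166  0.00092027]
opening mm 9.590509529017014 [-1.71986499  4.88924894  2.66319462]
5.7917
```

View pics/s1.png

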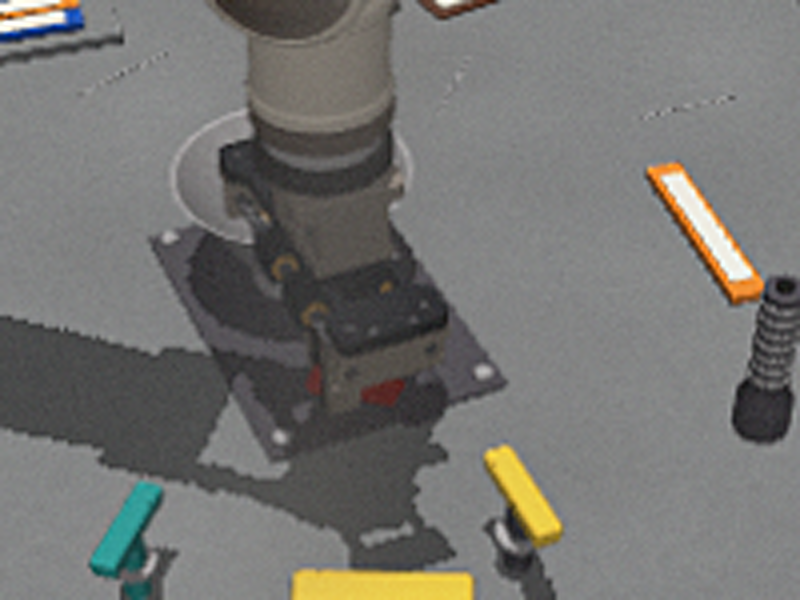

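The gripper holds the lever: the opening is 9.6 mm, with the red bar visible on both sides of the finger. The tip estimate agrees with −0.93 rad. Next is the swing.

```bash
python3 - <<'E'
from h import *
import pickle
r=.066
def P(th): return st(r*np.sin(th),-.078,.06+r*np.cos(th)-.019)
for th in np.linspace(-.93,0,8)[1:]:
    bot.line_to(P(th),max_speed=.08)
    print(round(th,2),np.round(bot.current_contact_force(),1),round(bot.current_opening()*92,1))
print(bot.current_ee_pos()-P(0))
bot.set_gripper(.55)
print(np.round(bot.current_contact_force(),1))
a=P(0);a[2]=.25;bot.line_to(a,max_speed=.25)
# view from -y side of station
K=np.array([.476,-.241]);
c=cam('wrist');pickle.dump(c,open('w2.pkl','wb'))
cv2.imwrite('pics/w2.png',cv2.resize(c['pixels'],(800,600)))
for nm,X in(('tip top',st(0,-.078,.14)),('axis',st(0,-.078,.06)),('rim',st(0,0,.111))):print(nm,proj(c,X)/.7)
print(bot.current_clock())
E
```

```text
-0.8 [-4.4  4.6  1.2] 9.7
-0.66 [-5.3  4.6  1.9] 10.3
-0.53 [-6.2  4.1  2.7] 10.0
-0.4 [-4.7  4.   2.1] 9.8
-0.27 [-5.1  3.9  2.5] 9.9
-0.13 [-5.9  3.4  2. ] 9.7
0.0 [-4.7  4.3  2.9] 9.9
[-9.43226123e-04  1.13113453e-03 -7.31227011e-05]
[ 0.1 -0.3  0.5]
tip top [395.36472971 296.42007303]
axis [394.96905494 269.78167618]
rim [518.05595147 284.9557766 ]
9.1167
```

View pics/w2.png

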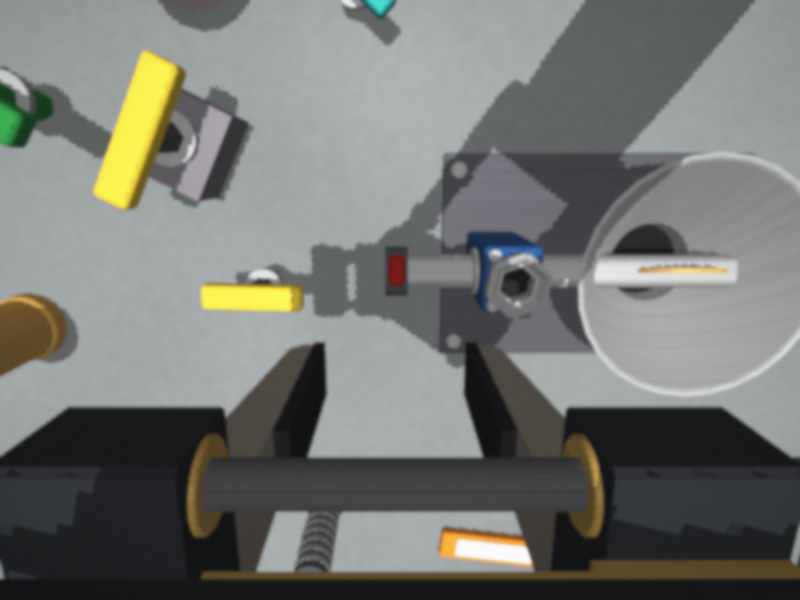

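The lever's red end shows at (397,270), while the rim is at (517,284) as predicted. An upright lever would show its end at (395,296), so it still leans to −x. I'll measure that.

```bash
python3 - <<'E'
from h import *
import pickle
c=pickle.load(open('w2.pkl','rb'))
hsv=cv2.cvtColor(c['pixels'],cv2.COLOR_BGR2HSV);m=cv2.inRange(hsv,(0,130,50),(8,255,255))|cv2.inRange(hsv,(173,130,50),(180,255,255))
k,l,s,ce=cv2.connectedComponentsWithStats(m)
ex=st(1,0,0)-st(0,0,0);ey=st(0,1,0)-st(0,0,0)
for i in range(1,k):
    if s[i,4]>60:
        print(s[i],ce[i]/.7)
        for v in(s[i,1],ce[i][1],s[i,1]+s[i,3]):
            X=plane(c,ce[i][0],v,.139);d=X-st(0,0,0);print(d@ex,d@ey)
print('rim',[(plane(c,517*.7,284*.7,.111)-st(0,0,0))@e for e in(ex,ey)], 'cam',(-np.array(c['R']).T@np.array(c['t'])-st(0,0,0))@ex)
X=plane(c,396*.7,271.5*.7,.06)-st(0,0,0);print('collar',X@ex,X@ey)
E
```

```text
[272 179  11  21 220] [395.7987013  269.69480519]
-0.023605282000719003 -0.07771065518458481
-0.01552200256271333 -0.07772229050974076
-0.006118181963878237 -0.07773582204870641
rim [np.float64(-0.0006235395803372865), np.float64(-0.0007076873978491211)] cam -0.07041232250809606
collar 0.0012853855792864604 -0.07724541384969753
```

The lever is at about −0.196 rad (it started near −1.1). I'll regrip it there and finish the swing.

```bash
python3 - <<'E'
from h import *
import pickle
r=.066;S2=S
def P(th): return st(r*np.sin(th)+.0005,-.078,.06+r*np.cos(th)-.019)
bot.line_to(P(-.196)+[0,0,.06],max_speed=.25);bot.line_to(P(-.196),max_speed=.12)
bot.set_gripper(0,20);print(bot.current_contact_force(),bot.current_opening()*92)
for th in(-.1,.01): bot.line_to(P(th),max_speed=.06)
print(bot.current_ee_pos()-P(.01),np.round(bot.current_contact_force(),1))
bot.set_gripper(.55);a=P(0);a[2]=.25;bot.line_to(a,max_speed=.25)
c=cam('wrist');pickle.dump(c,open('w3.pkl','wb'))
hsv=cv2.cvtColor(c['pixels'],cv2.COLOR_BGR2HSV);m=cv2.inRange(hsv,(0,130,50),(8,255,255))|cv2.inRange(hsv,(173,130,50),(180,255,255))
k,l,s,ce=cv2.connectedComponentsWithStats(m)
ex=st(1,0,0)-st(0,0,0);ey=st(0,1,0)-st(0,0,0)
for i in range(1,k):
    if s[i,4]>40:
        print(s[i],ce[i]/.7)
        for v in(s[i,1],ce[i][1],s[i,1]+s[i,3]):
            X=plane(c,ce[i][0],v,.139);d=X-st(0,0,0);print(d@ex,d@ey)
h=cv2.inRange(hsv,(22,150,90),(32,255,255));k,l,s,ce=cv2.connectedComponentsWithStats(h)
for i in range(1,k):
    if s[i,4]>1500:
        Q=np.array([plane(c,*x,.1)[:2] for x in np.argwhere(l==i)[:,::-1]]).astype(np.float32);print(cv2.minAreaRect(Q))
print(bot.current_clock())
E
```

```text
[-1.68401374  5.52366069  2.89574337] 9.947687641470427
[-0.0018427   0.00090826 -0.0004994 ] [-5.   2.3  2.7]
[272 183  12  29 294] [396.05442177 282.303207  ]
-0.019807062562743182 -0.07757207476084042
-0.007625101409310459 -0.07758806583124708
0.004625528981415712 -0.07760413704654505
((0.47640910744667053, -0.23964671790599823), (0.027494894340634346, 0.09351401031017303), 78.31658935546875)
13.0
```

```bash
python3 - <<'E'
from h import *
import pickle
r=.066
def P(th): return st(r*np.sin(th)+.0005,-.078,.06+r*np.cos(th)-.019)
bot.line_to(P(-.06)+[0,0,.06],max_speed=.25);bot.line_to(P(-.06),max_speed=.12)
bot.set_gripper(0,20);bot.line_to(P(.03),max_speed=.06)
print(bot.current_ee_pos()-P(.0),np.round(bot.current_contact_force(),1))
bot.set_gripper(.55);a=P(0);a[2]=.25;bot.line_to(a,max_speed=.25)
c=cam('wrist');pickle.dump(c,open('w4.pkl','wb'))
hsv=cv2.cvtColor(c['pixels'],cv2.COLOR_BGR2HSV);m=cv2.inRange(hsv,(0,130,50),(8,255,255))|cv2.inRange(hsv,(173,130,50),(180,255,255))
k,l,s,ce=cv2.connectedComponentsWithStats(m)
ex=st(1,0,0)-st(0,0,0);ey=st(0,1,0)-st(0,0,0)
for i in range(1,k):
    if s[i,4]>40:
        for v in(s[i,1],s[i,1]+s[i,3]):
            X=plane(c,ce[i][0],v,.139);d=X-st(0,0,0);print(d@ex,d@ey)
W=lambda n,u,v,w,h:cv2.resize(n['pixels'][v:v+h,u:u+w],(400,300),interpolation=cv2.INTER_CUBIC)
B=cam('side');A=cam('scene')
cv2.imwrite('pics/w4.png',np.vstack([np.hstack([W(c,240,150,160,120),W(B,200,140,120,90)]),np.hstack([W(A,240,170,160,120),W(c,40,20,160,120)])]))
print(bot.current_clock())
E
```

```text
[ 0.00050463  0.00153914 -0.00018873] [-4.1  4.   4.9]
-0.018972461481399434 -0.07755494487015015
0.009820918747312286 -0.07759224434562191
16.6917
```

View pics/w4.png

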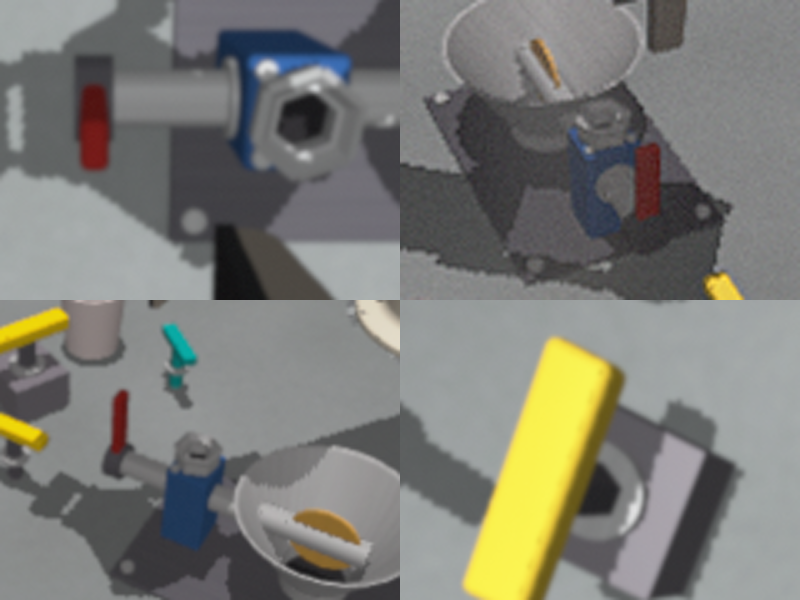

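The lever is upright (centre +0.8 mm at the tip, about +0.01 rad), which the side and scene crops confirm. Next I fetch the key.

```bash
cat >> h.py <<'E'
K=np.array([.4763,-.2405]); KY=np.radians(-11.4)
E
python3 - <<'E'
from h import *
ori=down(KY+np.pi/2)
bot.goto([*K,.19],ori)
bot.set_gripper(.5,45)
bot.line_to([*K,.073],max_speed=.12)
print(np.round(bot.current_contact_force(),1))
bot.set_gripper(0,45)
print('open mm',bot.current_opening()*92,np.round(bot.current_contact_force(),1),bot.current_ee_pos())
bot.line_to([*K,.21],max_speed=.12)
print('lift',bot.current_opening()*92,np.round(bot.current_contact_force(),1),bot.current_ft_torque())
a=st(0,0,.21); 
bot.goto(a,down(YAW+.04+np.pi/2))
c=cam('wrist');B=cam('side');A=cam('scene')
import pickle;pickle.dump((c,B,A),open('k.pkl','wb'))
W=lambda n,u,v,w,h:cv2.resize(n['pixels'][v:v+h,u:u+w],(400,300),interpolation=cv2.INTER_CUBIC)
cv2.imwrite('pics/k.png',np.vstack([np.hstack([W(c,200,120,240,180),W(B,190,80,160,120)]),np.hstack([W(A,240,130,160,120),W(A,0,0,560,420)])]))
print(bot.current_ee_pos()-a,bot.current_joints(),bot.current_clock())
E
```

```text
[-0.8  0.9 -0. ]
open mm 23.62272454966591 [ 0.2 -1.6  1.9] [ 0.47656434 -0.24095579  0.07346099]
lift 23.50147438782168 [ 0.5  0.2 -1.6] [-0.01739003  0.00635354 -0.03670655]
[ 1.96990714e-04 -1.35744691e-03 -6.16150633e-05] [-2.20872630e-01 -2.97613298e-02  1.80379684e+00 -2.90032346e-04
  1.36756786e+00 -2.10500896e+00] 21.7833
```

View pics/k.png

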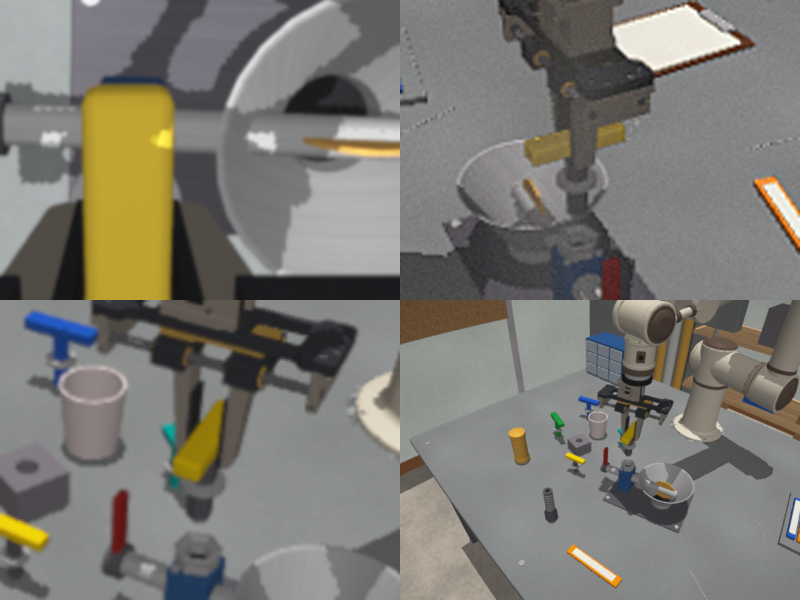

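The key is held (23.6 mm opening) and hangs straight above the screw in both fixed views. I'll feel it down, then turn it clockwise.

```bash
cat >> h.py <<'E'
def F(): return np.array(bot.current_contact_force())
def M(): return np.array(bot.current_ft_torque())
def rep(s): print(s,'F',np.round(F(),1),'Mz',round(M()[2],3),'z',round(bot.current_ee_pos()[2],4),'xy',np.round((np.array(bot.current_ee_pos())-st(0,0,0))[:2]*1e3,1),'t',round(bot.current_clock(),2))
E
python3 - <<'E'
from h import *
yaw=YAW+.04+np.pi/2; p=st(0,0,.180)
bot.line_to(p,max_speed=.1);rep('rim')
z=.180
while z>.160:
    z-=.002 if z>.171 else .001
    p[2]=z;bot.line_to(p,max_speed=.04);rep(z)
    if F()[2]>3: break
E
```

```text
rim F [ 0.7  0.6 -2.7] Mz -0.02 z 0.1797 xy [-0.2 -0.2] t 22.23
0.178 F [ 1.3 -0.7 -2.3] Mz -0.015 z 0.1785 xy [ 0.3 -0.1] t 22.48
0.176 F [-0.3  0.7 -0.9] Mz -0.021 z 0.176 xy [-0.  0.] t 22.73
0.174 F [-0.3 -0.3 -2. ] Mz -0.043 z 0.1738 xy [-0.1  0. ] t 22.98
0.172 F [ 0.  -0.9 -1.6] Mz 0.022 z 0.1718 xy [-0.1  0. ] t 23.23
0.16999999999999998 F [-0.   1.5 -1.3] Mz 0.009 z 0.17 xy [0.1 0.3] t 23.48
0.16899999999999998 F [-0.3  2.5  1.5] Mz 0.023 z 0.1693 xy [0.2 0.3] t 23.73
0.16799999999999998 F [-1.2  4.2  4.7] Mz -0.018 z 0.1686 xy [0.3 0.4] t 23.98
```

```bash
python3 - <<'E'
from h import *
y0=YAW+.04+np.pi/2; p=st(0,0,.1677)
for i in range(1,12):
    bot.line_to(p,down(y0-.03*i),max_speed=.05);bot.hold(.05);rep(.03*i)
    f=F()[2]
    if f<2:
        q=p.copy();q[2]-=.002;bot.line_to(q,max_speed=.04);rep('probe')
        if F()[2]<2: p=q;break
        p=q if F()[2]<7 else p
    elif f>7: p[2]+=.0005
print('yaw used',y0-.03*i)
for k in range(8):
    if F()[2]>3: break
    p[2]-=.0012;bot.line_to(p,max_speed=.04);rep('dn')
E
```

```text
0.03 F [-0.5  5.1  6.3] Mz -0.046 z 0.1685 xy [0.5 0.5] t 24.28
0.06 F [-0.2  5.   5.1] Mz 0.03 z 0.1684 xy [0.5 0.5] t 24.58
0.09 F [-0.2  4.9  4.2] Mz 0.032 z 0.1683 xy [0.5 0.6] t 24.88
0.12 F [0.4 4.4 4.2] Mz -0.009 z 0.1682 xy [0.5 0.7] t 25.18
0.15 F [-0.3  5.2  3.9] Mz 0.029 z 0.1681 xy [0.5 0.7] t 25.48
0.18 F [-0.7  4.5  3.8] Mz 0.037 z 0.168 xy [0.4 0.8] t 25.78
0.21 F [0.2 5.4 2.8] Mz 0.048 z 0.1679 xy [0.4 0.8] t 26.08
0.24 F [-0.5  5.8  2.7] Mz 0.083 z 0.1679 xy [0.4 0.8] t 26.38
0.27 F [1.4 5.6 2.8] Mz 0.083 z 0.1678 xy [0.4 0.9] t 26.68
0.3 F [1.4 5.8 2.7] Mz 0.065 z 0.1678 xy [0.4 0.9] t 26.98
0.32999999999999996 F [-0.3  6.1  2.5] Mz 0.022 z 0.1678 xy [0.3 0.9] t 27.28
yaw used 1.5565583486100008
dn F [-0.9  6.4  6.6] Mz 0.058 z 0.1673 xy [0.5 1. ] t 27.53
```

Not dropped yet. A lateral force of +6 N in y says the key is about 1 mm off the axis. I'll null that and sweep back.

```bash
python3 - <<'E'
from h import *
y0=YAW+.04+np.pi/2-.33; p=st(0,0,.1666)
for k in range(3):
    f=F();p[:2]+=np.clip(f[:2]/6000,-.001,.001);p[2]+=np.clip((f[2]-4)/8000,-.0005,.0005)
    bot.line_to(p,max_speed=.03);rep('null')
for i in range(1,13):
    f=F();p[:2]+=np.clip(f[:2]/9000,-.0005,.0005);p[2]+=np.clip((f[2]-4.5)/6000,-.0012,.0005)
    bot.line_to(p,down(y0+.03*i),max_speed=.04);rep(.03*i)
    if bot.current_ee_pos()[2]<.1645: break
print(p,p-st(0,0,0),y0+.03*i-YAW-np.pi/2)
E
```

```text
null F [-0.5  4.6  5.8] Mz 0.014 z 0.1674 xy [0.3 1.3] t 27.78
null F [0.6 3.4 3.6] Mz 0.039 z 0.1672 xy [0.  1.6] t 28.03
null F [1.2 2.  2.7] Mz -0.025 z 0.167 xy [-0.1  2. ] t 28.28
0.03 F [ 1.   1.7 -0.3] Mz -0.007 z 0.1662 xy [-0.3  2.4] t 28.53
0.06 F [ 0.4  0.6 -2.3] Mz 0.039 z 0.1652 xy [-0.4  2.5] t 28.78
0.09 F [ 1.   0.8 -2.3] Mz -0.012 z 0.1644 xy [-0.3  2.7] t 29.03
[0.5016684  0.01430657 0.16485054] [0.0001684  0.00280657 0.16485054] -0.19999999999999996
```

It is dropping in. I'll follow it down to the floor.

```bash
python3 - <<'E'
from h import *
p=np.array([.50165,.0143,.1640])
for k in range(10):
    f=F()
    if f[2]>3: break
    p[:2]+=np.clip(f[:2]/9000,-.0004,.0004);p[2]-=.001
    bot.line_to(p,max_speed=.04);rep('dn')
print(p,bot.current_joints()[5])
E
```

```text
dn F [ 0.1  0.  -1.9] Mz -0.02 z 0.1627 xy [-0.   2.9] t 29.28
dn F [-0.4 -0.5 -2.7] Mz -0.001 z 0.1619 xy [0.2 2.9] t 29.53
dn F [-1.   0.  -2.2] Mz 0.026 z 0.1609 xy [0.2 2.9] t 29.78
dn F [-0.8 -0.1 -0.4] Mz 0.049 z 0.1603 xy [0.3 2.8] t 30.03
dn F [-2.   0.5  4.5] Mz -0.015 z 0.1602 xy [0.5 2.7] t 30.28
[0.50153151 0.01433502 0.159     ] -1.8593149817869132
```

```bash
cat > turn.py <<'E'
from h import *
import sys,json
def mz(n=5):
    v=[]
    for _ in range(n): bot.hold(.02);v.append(M()[2])
    return np.mean(v),np.std(v)
def turn(p,y,ymin,stop,big=.07,small=.025,tmax=58):
    m=0
    while y>ymin and bot.current_clock()<tmax:
        f=F();p[:2]+=np.clip(f[:2]/12000,-.0003,.0003);p[2]+=np.clip((f[2]-0)/8000,-.0003,.0003)
        y-=big if m<.09 else small
        bot.line_to(p,down(y),max_speed=.05);m,s=mz(3 if m<.07 else 7)
        print('rel %.3f Mz %.3f sd %.3f F %s z %.4f op %.1f t %.2f'%(y-YAW-np.pi/2,m,s,np.round(F(),1),bot.current_ee_pos()[2],bot.current_opening()*92,bot.current_clock()))
        if m>stop: break
    json.dump([list(p),y],open('state.json','w'))
E
python3 - <<'E'
from turn import *
turn(np.array([.5015,.0143,.1600]),YAW+np.pi/2-.20,YAW+np.pi/2-1.7,.15)
E
```

```text
rel -0.270 Mz 0.013 sd 0.025 F [-0.5 -0.8  0.9] z 0.1605 op 23.5 t 30.58
rel -0.340 Mz -0.034 sd 0.028 F [ 0.2 -0.4 -0.3] z 0.1605 op 23.5 t 30.88
rel -0.410 Mz -0.009 sd 0.017 F [-0.1  0.5  0. ] z 0.1604 op 23.7 t 31.18
rel -0.480 Mz 0.004 sd 0.033 F [ 1.6 -0.5 -0.7] z 0.1604 op 23.8 t 31.48
rel -0.550 Mz -0.008 sd 0.026 F [ 1.6 -0.9  0.7] z 0.1604 op 23.5 t 31.78
rel -0.620 Mz -0.005 sd 0.015 F [ 1.8  0.2 -0.4] z 0.1604 op 23.8 t 32.08
rel -0.690 Mz 0.007 sd 0.026 F [ 1.4  0.7 -0.6] z 0.1603 op 23.6 t 32.38
rel -0.760 Mz -0.012 sd 0.030 F [1.2 0.5 0.7] z 0.1603 op 23.5 t 32.68
rel -0.830 Mz 0.001 sd 0.018 F [ 1.3 -0.7 -0.2] z 0.1603 op 23.3 t 32.98
rel -0.900 Mz -0.004 sd 0.041 F [ 2.5  0.5 -0.2] z 0.1603 op 23.5 t 33.28
rel -0.970 Mz -0.011 sd 0.007 F [ 0.5 -0.   0.9] z 0.1603 op 23.4 t 33.58
rel -1.040 Mz -0.030 sd 0.010 F [ 0.9 -0.3 -1.3] z 0.1603 op 23.7 t 33.88
rel -1.110 Mz -0.017 sd 0.042 F [ 0.4 -0.9 -1. ] z 0.1603 op 23.7 t 34.18
rel -1.180 Mz 0.021 sd 0.009 F [ 0.3 -1.3  1.8] z 0.1602 op 23.7 t 34.48
rel -1.250 Mz -0.003 sd 0.022 F [ 0.6 -1.   0.1] z 0.1603 op 23.7 t 34.78
rel -1.320 Mz 0.064 sd 0.022 F [ 1.7 -1.2 -1.4] z 0.1602 op 23.8 t 35.08
rel -1.390 Mz 0.094 sd 0.007 F [ 1.3 -0.4  1.1] z 0.1603 op 23.4 t 35.38
rel -1.415 Mz 0.231 sd 0.029 F [ 0.6 -0.5 -0.7] z 0.1603 op 23.6 t 35.75
```

The last step rose steeply. I'll hold and average before deciding.

```bash
python3 - <<'E'
from turn import *
for _ in range(2): print(mz(15), np.round(F(),1),bot.current_joints()[5],bot.current_clock())
E
```

```text
(np.float64(0.22246160348956157), np.float64(0.033475378208461165)) [ 1.1 -0.7 -0.7] -0.6450897167627673 36.0
(np.float64(0.24667209151761557), np.float64(0.031602351485971125)) [ 0.6 -0.4 -0.5] -0.6448752553525595 36.25
```

Torque is 0.22 to 0.25 N m, inside the proper range, with no side load. I'll stop here, release, retreat upward and look.

```bash
python3 - <<'E'
from turn import *
bot.set_gripper(.45);rep('released')
p=np.array(bot.current_ee_pos());p[2]=.21
bot.line_to(p,max_speed=.06);p[2]=.30;bot.line_to(p,max_speed=.15);rep('up');print(mz(5))
c=cam('wrist')
bot.goto([.35,.35,.3],down(YAW+np.pi/2-1.4))
B=cam('side');A=cam('scene')
import pickle;pickle.dump((c,B,A),open('f.pkl','wb'))
W=lambda n,u,v,w,h:cv2.resize(n['pixels'][v:v+h,u:u+w],(400,300),interpolation=cv2.INTER_CUBIC)
cv2.imwrite('pics/f.png',np.vstack([np.hstack([W(c,200,100,240,180),W(B,200,100,120,90)]),np.hstack([W(A,260,150,120,90),W(A,0,0,560,420)])]))
for nm,n in(('side',B),('scene',A)):
    for z in(.178,.187): print(nm,z,proj(n,st(0,0,z)),proj(n,[.5015,.0143,z]))
    hsv=cv2.cvtColor(n['pixels'],cv2.COLOR_BGR2HSV);k,l,s,ce=cv2.connectedComponentsWithStats(cv2.inRange(hsv,(20,130,70),(34,255,255)))
    print([(ce[i].round(1),s[i,4]) for i in range(1,k) if s[i,4]>80])
print(bot.current_clock())
E
```

```text
released F [-0.1 -0.1  0.2] Mz -0.007 z 0.1603 xy [1.2 2.4] t 36.7
up F [-0.2 -0.3  0.4] Mz 0.065 z 0.2988 xy [0.7 2.5] t 38.42
(np.float64(-0.008877452718745875), np.float64(0.013214441607709453))
side 0.178 [260.06178013 153.42612263] [259.90841388 152.73840081]
side 0.187 [259.96715882 150.37227253] [259.81316055 149.68681279]
[(array([261.9, 152.1]), np.int32(275)), (array([300.4, 233.7]), np.int32(218))]
scene 0.178 [321.50317773 204.29370201] [322.53316946 204.90171137]
scene 0.187 [321.8903953  200.92077252] [322.92855004 201.52690124]
[(array([162.1, 186.6]), np.int32(119)), (array([321.6, 205.1]), np.int32(556)), (array([245.2, 221.4]), np.int32(225))]
40.0417
```

View pics/f.png

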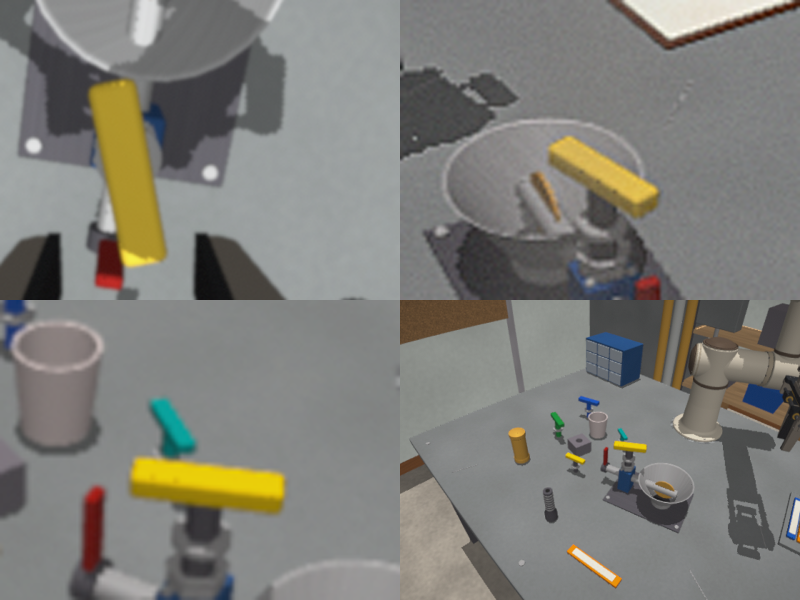

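The key stands in the screw: the bar is at side (262,152) and scene (322,205), matching the predicted seated position. The lever is upright and the bystanders are unmoved. The bar sits about 8° anticlockwise of the jaws, so it slipped in the grip or eased back. I'll regrip at its real angle and check the tightness with small steps.

```bash
python3 - <<'E'
from turn import *
import pickle
c,B,A=pickle.load(open('f.pkl','rb'))
p0,y=json.load(open('state.json'))
hsv=cv2.cvtColor(c['pixels'],cv2.COLOR_BGR2HSV);k,l,s,ce=cv2.connectedComponentsWithStats(cv2.inRange(hsv,(20,130,60),(34,255,255)))
i=1+np.argmax(s[1:,4])
Q=np.array([plane(c,*x,.187)[:2] for x in np.argwhere(l==i)[:,::-1]]).astype(np.float32)
r=cv2.minAreaRect(Q);a=r[2] if r[1][0]>r[1][1] else r[2]-90
a=np.radians(a); print(r,'bar yaw',a,'jaw-implied',y-np.pi/2)
d=(a-(y-np.pi/2)+np.pi/2)%np.pi-np.pi/2;print('diff',d)
m=cv2.inRange(hsv,(0,130,50),(8,255,255))|cv2.inRange(hsv,(173,130,50),(180,255,255))
ex=st(1,0,0)-st(0,0,0)
for z in (.139,):
    X=np.array([(plane(c,*x,z)-st(0,-.078,0))@ex for x in np.argwhere(m>0)[:,::-1]]);print('lever xs',X.min(),X.max(),len(X))
# side: lever slope not needed
ym=y+d
q=np.array(p0);q[2]=.30
bot.goto(q,down(ym));q[2]=.21;bot.line_to(q,max_speed=.2);q[2]=.1615;bot.line_to(q,max_speed=.08)
rep('at');bot.set_gripper(0,55);rep('grip');print(mz(10),bot.current_opening()*92)
json.dump([list(q),ym],open('state.json','w'))
E
```

```text
((0.501854658126831, 0.013603582978248596), (0.023493198677897453, 0.09531080722808838), 34.94380569458008) bar yaw -0.9609118642473302 jaw-implied -1.139237978184897
diff 0.1783261139375667
lever xs -0.007283163882041573 0.008871303825852243 358
at F [ 0.5 -0.7  0.8] Mz -0.008 z 0.1618 xy [1.5 2.2] t 42.78
grip F [-1.4 -1.2  2.8] Mz 0.039 z 0.162 xy [1.4 2.1] t 43.19
(np.float64(0.06057971174494039), np.float64(0.03283078596049331)) 23.754312410884992
```

```bash
python3 - <<'E'
from turn import *
p,y=json.load(open('state.json'));p=np.array(p);y0=y
while y>y0-.24 and bot.current_clock()<56:
    y-=.02;bot.line_to(p,down(y),max_speed=.03);bot.hold(.1);m,s=mz(12)
    print('d %.3f Mz %.3f F %s z %.4f j6 %.4f t %.2f'%(y0-y,m,np.round(F(),1),bot.current_ee_pos()[2],bot.current_joints()[5],bot.current_clock()))
    if m>.185: break
json.dump([list(p),y],open('state.json','w'))
E
```

```text
d 0.020 Mz 0.124 F [-2.5 -1.4  5.6] z 0.1620 j6 -0.8030 t 43.91
d 0.040 Mz 0.167 F [-1.1 -1.7  5.3] z 0.1620 j6 -0.7830 t 44.46
d 0.060 Mz 0.172 F [-2.8 -2.9  4.9] z 0.1620 j6 -0.7631 t 45.01
d 0.080 Mz 0.171 F [-2.3 -1.6  5.5] z 0.1620 j6 -0.7431 t 45.56
d 0.100 Mz 0.180 F [-1.8 -0.4  5.3] z 0.1620 j6 -0.7231 t 46.11
d 0.120 Mz 0.178 F [-1.9 -1.5  4.7] z 0.1620 j6 -0.7031 t 46.66
d 0.140 Mz 0.191 F [-2.1 -1.6  5.2] z 0.1620 j6 -0.6832 t 47.21
```

It resisted at once (0.12 to 0.17 N m within 0.04 rad), so the screw had stayed tight. It now reads 0.19 N m. I'll release and hand in after a final check.

```bash
python3 - <<'E'
from turn import *
bot.set_gripper(.45);rep('released')
p=np.array(bot.current_ee_pos());p[2]=.21
bot.line_to(p,max_speed=.08);p[2]=.30;bot.line_to(p,max_speed=.15)
c=cam('wrist');bot.hold(.3)
p0,y=json.load(open('state.json'))
hsv=cv2.cvtColor(c['pixels'],cv2.COLOR_BGR2HSV);k,l,s,ce=cv2.connectedComponentsWithStats(cv2.inRange(hsv,(20,130,60),(34,255,255)))
i=1+np.argmax(s[1:,4])
r=cv2.minAreaRect(np.array([plane(c,*x,.187)[:2] for x in np.argwhere(l==i)[:,::-1]]).astype(np.float32))
print(r,'jaw',np.degrees(y-np.pi/2))
m=cv2.inRange(hsv,(0,130,50),(8,255,255))|cv2.inRange(hsv,(173,130,50),(180,255,255))
ex=st(1,0,0)-st(0,0,0);X=np.array([(plane(c,*x,.139)-st(0,-.078,0))@ex for x in np.argwhere(m>0)[:,::-1]]);print('lever',X.min(),X.max())
B=cam('side');A=cam('scene')
W=lambda n,u,v,w,h:cv2.resize(n['pixels'][v:v+h,u:u+w],(400,300),interpolation=cv2.INTER_CUBIC)
cv2.imwrite('pics/g.png',np.hstack([W(c,160,90,320,240),W(A,240,140,160,120)]))
rep('end')
E
```

```text
released F [ 0.1 -0.4  0.1] Mz 0.031 z 0.1612 xy [1.1 2.4] t 47.66
((0.5017721056938171, 0.01377544179558754), (0.02346881479024887, 0.0953015461564064), 34.14594268798828) jaw -63.077603437251454
lever -0.008065190867356884 0.008817782372630265
end F [ 0.5 -0.  -0. ] Mz 0.019 z 0.2998 xy [1.  2.5] t 49.62
```

View pics/g.png

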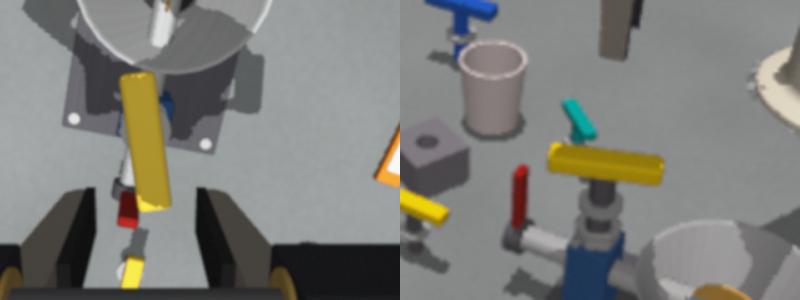

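```bash
python3 -c "
from workcell import bot
bot.job_done();print(bot.current_clock())"
```

```text
the job is handed in; nothing more can be done
the job is handed in; nothing more can be done
```

The flap is locked open and the job is handed in at about 50 s. The red lever is upright, and the large yellow key stands released in the tightened lock screw. The hand-in gives no verdict, and the pad force itself could not be read.

- **Lever:** it took three grips to swing it up, because my first estimate of its starting lean was about 0.15 rad short. The last picture puts it within about 0.01 rad of upright.
- **Key seating:** the first clockwise search did not drop the key because it was about 2.5 mm off the screw axis. After I nulled the side force it dropped to the floor; the fingers stopped at 160.3 mm, where 160.5 mm was expected.
- **Tightening:** the screw ran freely for about 1 rad, then the torque came up to 0.22–0.25 N m. After release I regripped the key as a check: it resisted at once and read 0.19 N m at the end.
- **Last look:** the bar is centred over the screw within about 2.5 mm of my measured axis. The wrist force reads zero, and the bystanders in view had not moved.

Two things disagreed:
- **Torque rise:** it went from 0.09 to 0.23 N m in one 0.025 rad step, much steeper than the 0.5 N m per rad given.
- **Bar angle:** after each release the bar was 0.13–0.18 rad behind the jaws, so the key either slipped in the pads or eased back. The regrip check suggests the screw itself stayed tight.

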